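Put the ward-round kit back in its caddy

TASK

Put the round kit away: gather the hand gel, the surgical tape, the pulse oximeter and the thermometer from the desk into the blue caddy, each in the insert made for it. The gel stands upright in the round cup, the tape lies flat over the spindle, and the oximeter and the thermometer lie flat and lengthwise on their dark outlines. The screen cleaner and the brown parcel tape look much the same but belong to the desk: leave them where they are.

Things in the scene. Friction and masses are not known exactly. Their poses are not given: they have to be found in the camera images.
- gel_bottle: Hand gel, to go into the caddy: upright light-blue round bottle with a white paper band and a WHITE cap. Body 42 mm diameter and straight-sided up to 58 mm, then a shoulder; cap 27 mm diameter from 68 to 88 mm, with a small thumb tab on top up to 90 mm. About 90 g. Origin: centre of its underside; z up; any yaw.
- surgical_tape: Surgical tape, to go into the caddy: WHITE roll with a thin blue core, lying flat. 52 mm outside diameter, 30 mm hole, 25 mm high, about 30 g. Origin: centre of its underside; z up along the hole.
- oximeter: Fingertip pulse oximeter, to go into the caddy: small rounded block, white upper half, dark-blue lower half, small black screen on top. 60 mm long (x) x 32 mm wide (y) x 30 mm high (z), about 55 g. Origin: centre of its underside.
- thermometer: Thermometer, to go into the caddy: flat white stick with a display, turquoise stem and metal tip. 116 mm long (x from -58 to +58 mm); the white body, 18 mm wide (y) and 11 mm high, reaches from x = -58 to +18 mm, the stem is 9 mm wide and 8 mm high. About 20 g, centre of mass near x = -15 mm. Origin: middle of its length, on its underside. In the insert it may lie either way round.
- gel_insert: Place of the gel: a round cup in the middle (inside 64 mm, outside 72 mm wide, 26 mm high above the floor). Fixed pale-grey insert, 146 x 86 mm, in any quarter of the navy caddy (308 x 188, rim 26 mm above the table, handle folded flat outside). Origin: centre of underside, 4 mm above the table; x along its long side. Inner floor 138 x 78, 6 mm above the origin, with a rim 8 mm above it.
- tape_insert: Place of the surgical tape: an upright steel spindle in the middle (10 mm thick, 30 mm high above the floor) on a dark disc. Fixed pale-grey insert, 146 x 86 mm, in any quarter of the navy caddy (308 x 188, rim 26 mm above the table, handle folded flat outside). Origin: centre of underside, 4 mm above the table; x along its long side. Inner floor 138 x 78, 6 mm above the origin, with a rim 8 mm above it.
- oximeter_insert: Place of the oximeter: a dark 80 x 52 mm rectangle between two light-blue foam blocks 92 mm apart, 10 mm high. Fixed pale-grey insert, 146 x 86 mm, in any quarter of the navy caddy (308 x 188, rim 26 mm above the table, handle folded flat outside). Origin: centre of underside, 4 mm above the table; x along its long side. Inner floor 138 x 78, 6 mm above the origin, with a rim 8 mm above it.
- thermometer_insert: Place of the thermometer: a long dark outline, 131 x 36 mm, narrower at one end, on a plain floor. Fixed pale-grey insert, 146 x 86 mm, in any quarter of the navy caddy (308 x 188, rim 26 mm above the table, handle folded flat outside). Origin: centre of underside, 4 mm above the table; x along its long side. Inner floor 138 x 78, 6 mm above the origin, with a rim 8 mm above it.
- screen_cleaner: Look-alike, to be left alone: upright bottle of the same shape, size and mass as the hand gel but GREEN with a BLACK cap. Origin: centre of its underside.
- parcel_tape: Look-alike, to be left alone: BROWN roll with a cardboard core, of the same size and mass as the surgical tape, lying flat. Origin: centre of its underside.
Things that resemble listed ones, but are neither listed nor needed, are in the scene too. Leave any yellow look-alike of the thermometer alone.

How it is judged:
At the end, for the whole second after the job is handed in: Each in its insert, at rest on the floor (origin 2 to 10 mm up, tilt < 0.12 rad) and within 15 mm of the middle (lengthwise: oximeter 16, thermometer 14 mm); oximeter lengthwise within 0.3 rad, thermometer 0.25. Screen cleaner upright; it and the parcel tape moved < 30 mm (x of gel_bottle in the frame of gel_insert between -0.015 and 0.015 m and y of gel_bottle in the frame of gel_insert between -0.015 and 0.015 m and z of gel_bottle in the frame of gel_insert between 0.002 and 0.01 m and angle between each of gel_bottle, surgical_tape, oximeter, thermometer's own z axis and vertical below 0.12 rad and linear speed of each of gel_bottle, surgical_tape, oximeter, thermometer below 0.02 m/s and angular speed of each of gel_bottle, surgical_tape, oximeter, thermometer below 0.2 rad/s and x of surgical_tape in the frame of tape_insert between -0.015 and 0.015 m and y of surgical_tape in the frame of tape_insert between -0.015 and 0.015 m and z of surgical_tape in the frame of tape_insert between 0.002 and 0.01 m and x of oximeter in the frame of oximeter_insert between -0.016 and 0.016 m and y of oximeter in the frame of oximeter_insert between -0.015 and 0.015 m and z of oximeter in the frame of oximeter_insert between 0.002 and 0.01 m and angle between the x axis of oximeter and the x axis of oximeter_insert, either way round below 0.3 rad and x of thermometer in the frame of thermometer_insert between -0.014 and 0.014 m and y of thermometer in the frame of thermometer_insert between -0.015 and 0.015 m and z of thermometer in the frame of thermometer_insert between 0.002 and 0.01 m and angle between the x axis of thermometer and the x axis of thermometer_insert, either way round below 0.25 rad and distance of each of screen_cleaner, parcel_tape from where it was at the start of the episode below 0.03 m and angle between screen_cleaner's own z axis and vertical below 0.15 rad); the robot touches nothing.
It fails at once if the screen cleaner is moved by more than 30 mm (distance of screen_cleaner from where it was at the start of the episode above 0.03 m).
It fails at once if the screen cleaner is knocked over (angle between screen_cleaner's own z axis and vertical above 0.6 rad).
It fails at once if the parcel tape is moved by more than 30 mm (distance of parcel_tape from where it was at the start of the episode above 0.03 m).
It also fails if it takes over 109 s, if anything falls off the work surface, if the arm or the gripper's body presses on something with over 40 N, if the wrist force passes 120 N, or if a joint passes its speed limit or range.

ROBOT

A 7-joint arm with a two-finger parallel gripper is mounted at the origin on the work surface. World frame = base frame: x ahead of the robot, y to its left, z up, the work surface at z = 0. Lengths are in m, angles in rad, forces in N, time in s.
With the tool pointing down it reaches from about 0.425 to 0.925 m from the base axis. Payload 6.8 kg.
Tool frame: the origin (TCP) lies midway between the tips of the shut fingers; the grasp point (between the pads) lies 19 mm behind it; z points along the fingers, y is the direction in which the jaws open and shut (so a half turn about z gives the same grasp; the last joint's range is limited). The gripper opens to 85 mm and grips with 20 to 120 N. Pads are 22 mm wide; open, the fingers measure 114 mm over their backs; the gripper's body (76 mm by 85 mm) begins 54 mm behind the grasp point. The pads swing forward as they close: fully open they stand 13 mm farther back than shut.
Start: joints at [1.097, 0.477, 0.022, 1.555, -0.011, 1.109, -0.083], TCP at [0.241, -0.63, 0.231] pointing down, gripper open.
Joint ranges: [-2.96, 2.96], [-0.34, 2.1], [-1.41, 1.46], [0.24, 2.44], [-1.37, 4.51], [0.17, 1.92], [-2.96, 2.96]. Speed limits (rad/s): [2.39, 2.39, 3.14, 3.14, 3.14, 3.14, 3.14].

INTERFACE

Orientations are given as a unit quaternion [w, x, y, z].
In Python, from station import bot, vision gives the robot as it stands.
- The arm moves only by the tool move_arm, never from a script. Its argument "increments" is text: rows parted by semicolons, each of 7 numbers parted by spaces: the opening, from 0 (shut) to 1 (fully open), then the shift along the world's x, y, z in mm, then the turn, a rotation vector about the world's x, y, z in rad. In form: grip x y z rx ry rz; .... A call has exactly 8 rows; each row shifts and turns the commanded pose from where the row before left it; what a row does not reach is not made up. A row lasts 1/8 s, in which the tool goes at most 62.5 mm and 10.7 degrees, less where a joint would pass 70% of its speed; a pose out of reach is approached as far as the arm can. A call with a gripper value outside its range is refused whole. The fingers move at their own pace and stop on an object; "newtons" is the grip in N (left out, the last holds). Time passes only in rows, so rows that do not move let the fingers close, or fill a call up. It gives the time, the measured TCP pose, the force and the opening at its end, in the units of the state.
- bot.get_obs(): the state, without advancing time (a new reading comes with each control period).
- vision.read_camera(name): name is "side" or "top" or "wrist"; returns (picture, depth): 420x560x3 uint8, red, green, blue; 420x560 float32, m along the optical axis (not along the pixel's ray), 0 where there is no reading.
- vision.calibration(name): a dict with "fx", "fy", "cx", "cy" (pixels), "R" (3x3) and "t" (3): a world point X has camera coordinates R X + t; the wrist camera has in their place "hand_eye" (4x4, takes a point from camera to tool coordinates, whose origin is the TCP and whose axes are the flange's). Camera axes: x right, y down, z forward; pixel columns grow to the right and rows downward; lengths in m; the calibration is good to about 2 mm. A picture is of the moment at which its call begins: read the wrist's pose just before it. calibration takes no time and is no camera call.
- bot.hand_in(): hands the job in, once; it reports no verdict.
The state is a dict: "t": time; "q": joint angles; "joint_vel": joint speeds; "joint_torque": joint torques, N m; "eef_pos": TCP position; "tool_rot": TCP orientation; "contact_force": force on the tool from outside, world axes, zero at the start; "torque": the same for the moment, N m; "gripper_width": opening from 0.0 (shut) to 1.0 (fully open).
Only numpy, scipy, OpenCV 4.12 (cv2) and the standard library are available. Lean on these libraries where they do the work, as an engineer would, in place of code of your own. Each camera call takes 0.05 s, during which the arm holds its last target.

## Working session

There is one attempt and no reset: what is moved stays moved. The work goes in short steps, Python scripts to look and compute and a tool call to move; the robot and the scene stay as the last step left them, time stands still between calls to the robot, and variables do not carry over. Pictures are saved under pics/ and viewed, and the job is handed in when it is done.

Besides the shell and the picture viewer there is one more tool, called after "Emit:" as name(argument=value, ...), one argument or row to a line, values as JSON. move_arm: Moves the arm, as the interface text tells. Its arguments: {"type":"object","properties":{"increments":{"type":"string"},"newtons":{"type":"number"}},"required":["increments"]}

```bash
mkdir -p pics
cat > h.py <<'E'
import numpy as np, cv2
from station import bot, vision
def save(n,im,s=1): cv2.imwrite('pics/'+n+'.png',cv2.resize(im[:,:,::-1],None,fx=s,fy=s))
E
python3 - <<'E'
from h import *
o=bot.get_obs(); print(o)
for c in ['top','side','wrist']:
    p,d=vision.read_camera(c); save(c+'0',p); np.save(c+'0p',p); np.save(c+'0d',d)
    print(c,vision.calibration(c))
E
```

```text
{'t': 0.0, 'q': array([ 1.09692355,  0.4778003 ,  0.02236794,  1.55644696, -0.01150214,
        1.10929642, -0.08302358]), 'joint_vel': array([ 2.27286565e-04, -2.10537931e-04,  5.45544615e-04,  1.30970659e-03,
        1.08150384e-03,  6.21291669e-04,  4.29679110e-06]), 'joint_torque': array([-7.10499880e-04, -5.96453297e+01,  1.60793200e+00, -2.81196177e+01,
        1.24824891e-02,  9.36980650e-03,  2.33537810e-05]), 'eef_pos': array([ 0.24118793, -0.6298088 ,  0.23032802]), 'tool_rot': array([-8.79817128e-04,  9.83315886e-01,  1.81903928e-01, -2.37199743e-04]), 'contact_force': array([-0.69497122,  0.54002938,  0.27539115]), 'torque': array([-0.02257073, -0.00385378, -0.05233905]), 'gripper_width': 0.9980409564840155}
top {'fx': 493.71027337579466, 'fy': 493.71027337579466, 'cx': 273.1327106711545, 'cy': 210.46997534704397, 'R': array([[-0.01035981, -0.99979227,  0.01755238],
       [-0.99519887,  0.00860059, -0.09749478],
       [ 0.09732356, -0.01847814, -0.99508124]]), 't': array([-0.18331317,  0.57607547,  1.52987006])}
side {'fx': 456.19353756109166, 'fy': 456.19353756109166, 'cx': 280.9301043950212, 'cy': 208.8812135298942, 'R': array([[ 0.90943583, -0.4156855 , -0.01149078],
       [-0.2670828 , -0.56269727, -0.78232893],
       [ 0.31873696,  0.71454695, -0.62275951]]), 't': array([-0.62102941,  0.09059016,  1.19691065])}
wrist {'fx': 290.2857800160039, 'fy': 290.2857800160039, 'cx': 279.8762370918759, 'cy': 215.27427103132595, 'hand_eye': array([[-6.20929127e-04, -9.54430100e-01, -2.98433910e-01,
         7.59940856e-02],
       [ 9.99999756e-01, -4.97568770e-04, -4.89335697e-04,
         7.71551760e-04],
       [ 3.18545324e-04, -2.98434142e-01,  9.54430176e-01,
        -1.41619405e-01],
       [ 0.00000000e+00,  0.00000000e+00,  0.00000000e+00,
         1.00000000e+00]])}
```

View pics/top0.png

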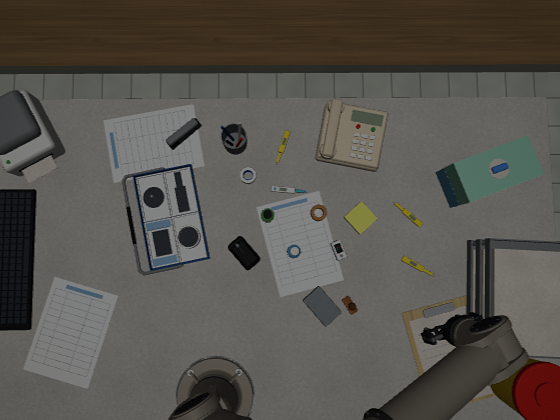

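View pics/side0.png

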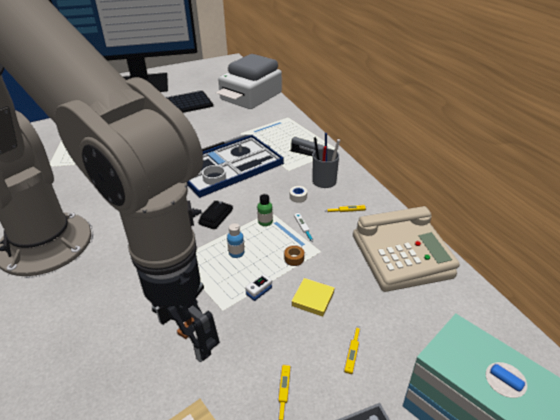

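The top view shows the caddy at (165,217), gel (293,252), screen cleaner (267,215), surgical tape (248,176), parcel tape (318,212), oximeter (338,250) and thermometer (288,189). I'll enlarge those areas.

Run:
```python
from h import *
p=np.load('top0p.npy')
p=np.clip(p.astype(float)*1.5,0,255).astype(np.uint8)
a=p[155:280,115:225]; b=p[155:280,230:360]
cv2.imwrite('pics/ca.png',cv2.resize(np.hstack([a,b])[:,:,::-1],None,fx=3.3,fy=3.3,interpolation=cv2.INTER_CUBIC))
```

```text
(no output)
```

View pics/ca.png

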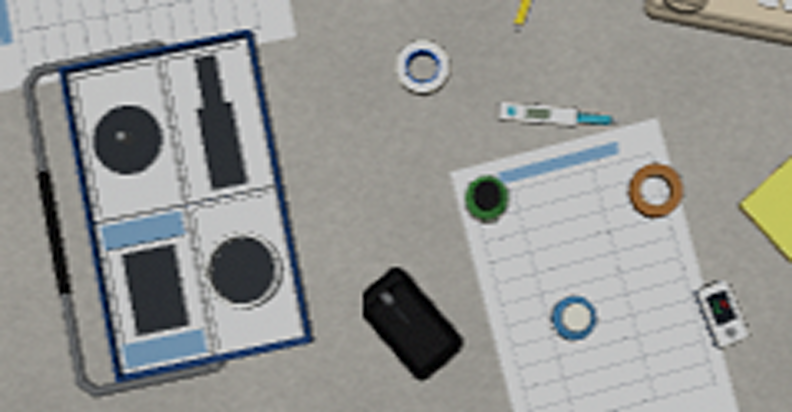

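Candidates: bottle is gel (293,252, white cap), not the green one (267,215). Roll is the white/blue one (248,176), not the brown one (318,212). Oximeter is (338,250), not the phone (243,252) or the brown gadget (349,305). Thermometer is the white one (288,189), not the yellow ones (283,146), (408,214), (417,266). The crop confirms each choice. Next I measure them.

```bash
cat >> h.py <<'E'
def ray(name,uv,z,o=None,cal=None):
    c=cal or vision.calibration(name)
    uv=np.atleast_2d(uv).astype(float)
    d=np.c_[(uv[:,0]-c['cx'])/c['fx'],(uv[:,1]-c['cy'])/c['fy'],np.ones(len(uv))]
    if name=='wrist':
        from scipy.spatial.transform import Rotation as Ro
        q=o['tool_rot'];Rt=Ro.from_quat([q[1],q[2],q[3],q[0]]).as_matrix()
        H=c['hand_eye'];R=Rt@H[:3,:3];C=Rt@H[:3,3]+o['eef_pos']
    else:
        R=np.array(c['R']).T;C=-R@c['t']
    D=d@R.T
    return C+D*((z-C[2])/D[:,2])[:,None]
E
python3 - <<'E'
from h import *
p=np.load('top0p.npy'); hsv=cv2.cvtColor(p,cv2.COLOR_RGB2HSV)
H,S,V=[hsv[...,i].astype(int) for i in range(3)]
def blobs(m,box,z,name,mn=10):
    x0,y0,x1,y1=box; mm=np.zeros(m.shape,np.uint8); mm[y0:y1,x0:x1]=m[y0:y1,x0:x1]
    n,l,st,c=cv2.connectedComponentsWithStats(mm)
    for i in range(1,n):
        if st[i,4]>=mn:
            ys,xs=np.where(l==i); w=ray('top',np.c_[xs,ys],z)[:,:2].astype(np.float32)
            r=cv2.minAreaRect(w); print(name,c[i].round(1),st[i,4],'mean',w.mean(0).round(4),'rect',np.round(r[0],4),np.round(r[1],4),round(r[2],1))
blobs((S>120)&(H>105)&(H<125)&(V<110),(120,155,220,280),.026,'navy',30)
blobs((V<70),(130,165,205,265),.010,'dark',30)
blobs((S>60)&(H>95)&(H<115)&(V>110),(130,165,205,265),.020,'foam',20)
blobs((S>80)&(H>95)&(H<118),(284,240,304,262),.06,'gel')
blobs((S>60)&(H>95)&(H<125),(240,168,258,186),.025,'tape core',5)
blobs((V>130)&(S<60),(238,165,259,187),.025,'tape')
blobs((S>80)&(H>80)&(H<100),(268,180,310,198),.008,'therm teal',3)
blobs((V>125)&(S<60),(268,180,310,198),.011,'therm')
blobs((S>80)&(H>40)&(H<85),(258,205,278,225),.06,'green')
blobs((S>80)&(H>5)&(H<22),(306,202,330,223),.025,'brown')
E
python3 - <<'E'
from h import *
p=np.load('top0p.npy')
cv2.imwrite('pics/ox.png',cv2.resize(np.clip(p[230:270,318:362,::-1]*1.5,0,255).astype(np.uint8),None,fx=12,fy=12,interpolation=0))
E
```

```text
navy [169.1 216.3] 476 mean [0.56   0.1394] rect [0.5588 0.1351] [0.3069 0.1863] 11.2
dark [164.9 197.4] 538 mean [0.6216 0.1561] rect [0.5756 0.14  ] [0.2955 0.1987] 12.9
dark [180.7 193.6] 362 mean [0.633  0.1062] rect [0.6404 0.1078] [0.1284 0.0343] 11.5
dark [153.1 196.9] 339 mean [0.623  0.1938] rect [0.6228 0.1942] [0.0646 0.0636] 0.6
dark [133.6 237.7] 180 mean [0.4936 0.2537] rect [0.4984 0.2555] [0.1804 0.0134] 10.4
dark [187.8 236.4] 310 mean [0.496  0.0824] rect [0.4957 0.0834] [0.0603 0.0603] 89.5
dark [161.6 242.4] 398 mean [0.4776 0.1651] rect [0.4775 0.1652] [0.0788 0.0499] 11.8
dark [189.  261.4] 60 mean [0.417  0.0783] rect [0.4158 0.0808] [0.0071 0.1022] 11.2
foam [157.9 224.2] 156 mean [0.5348 0.1754] rect [0.5348 0.1755] [0.0199 0.0751] 10.9
foam [164.9 260. ] 159 mean [0.422  0.1521] rect [0.4219 0.1531] [0.0209 0.0751] 10.7
gel [292.8 251.1] 65 mean [ 0.4454 -0.2475] rect [ 0.4456 -0.248 ] [0.037  0.0368] 89.4
tape core [247.2 173.6] 35 mean [ 0.6935 -0.1073] rect [ 0.6907 -0.1083] [0.0287 0.0291] 89.6
tape [247.4 174.6] 56 mean [ 0.6904 -0.1082] rect [ 0.6891 -0.1083] [0.0414 0.0452] 89.6
therm teal [274.4 188.2] 5 mean [ 0.6484 -0.194 ] rect [ 0.649  -0.1943] [0.0032 0.0065] 89.4
therm teal [299.8 190.8] 27 mean [ 0.6394 -0.2756] rect [ 0.6394 -0.2746] [0.0298 0.0083] 83.2
therm [272.6 187.8] 10 mean [ 0.6493 -0.1882] rect [ 0.6487 -0.1895] [0.0064 0.013 ] 89.4
therm [290.2 189.6] 26 mean [ 0.6431 -0.2448] rect [ 0.6434 -0.244 ] [0.0193 0.0097] 89.5
therm [303.7 196. ] 39 mean [ 0.622  -0.2879] rect [ 0.6236 -0.2823] [0.0451 0.0097] 89.5
green [266.9 215.1] 75 mean [ 0.557  -0.1689] rect [ 0.5586 -0.1688] [0.0369 0.036 ] 13.6
brown [318.5 212.3] 139 mean [ 0.5678 -0.3327] rect [ 0.5671 -0.3328] [0.0478 0.0478] 89.5
```

View pics/ox.png

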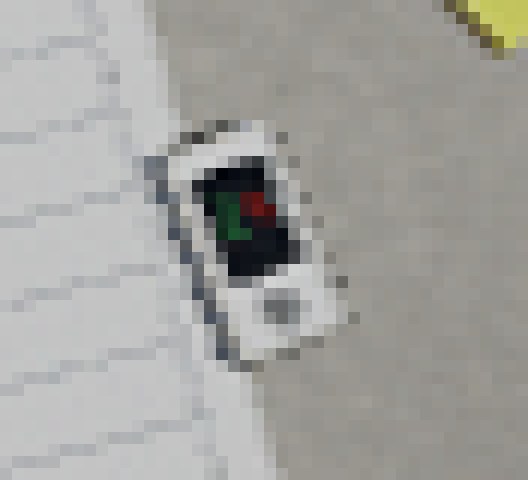

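Run:
```python
from h import *
print(ray('top',[[338.75,249.5]],.03),ray('top',[[247.9,175.0]],.025),ray('top',[[269,187.5],[305,191.4]],.01))
```

```text
[[ 0.44930694 -0.3936637   0.03      ]] [[ 0.68909195 -0.10958723  0.025     ]] [[ 0.65051653 -0.17663347  0.01      ]
 [ 0.63695628 -0.2922525   0.01      ]]
```

Emit:
move_arm(
  increments="1 25 30 0 0 0 0;1 25 30 0 0 0 0;1 25 30 0 0 0 0;1 25 30 0 0 0 0;1 25 30 0 0 0 0;1 25 30 0 0 0 0;1 25 30 0 0 0 0;1 25 30 0 0 0 0",
)

```text
t: 1.15
eef_pos: [0.442, -0.3892, 0.2311]
tool_rot: [-0.0, 0.983, 0.182, -0.0]
contact_force: [1.1, -0.4, -0.2]
gripper_width: 0.997
```

Run:
```python
from h import *
o=bot.get_obs(); p,d=vision.read_camera('wrist'); save('w1',p); print(o['t'],o['eef_pos'],o['tool_rot'])
np.save('w1p',p);import pickle;pickle.dump(o,open('w1o','wb'))
```

```text
1.15 [ 0.44197875 -0.38922079  0.23108471] [-1.30387053e-04  9.83325276e-01  1.81855319e-01 -1.68629512e-04]
```

View pics/w1.png

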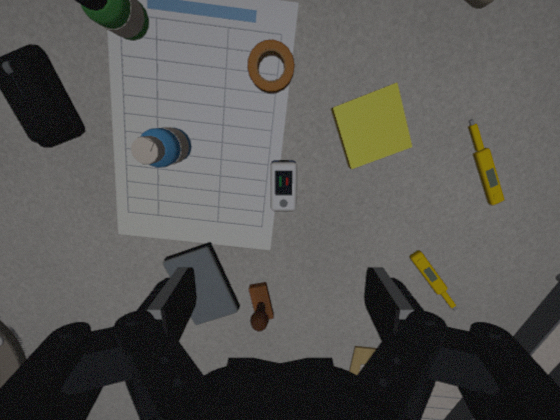

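The wrist view shows the oximeter at (284,186) nearly aligned with the tool, with the gel at (160,147), green bottle top-left and parcel tape at (270,66).

Run:
```python
from h import *
import pickle;o=pickle.load(open('w1o','rb'));p=np.load('w1p.npy')
hsv=cv2.cvtColor(p,cv2.COLOR_RGB2HSV)
w=ray('wrist',[[272,162],[297,162],[296,209],[271,209],[284,186]],.03,o);print(w)
print('delta',w[4]-o['eef_pos']); e=w[0]-w[3]; print(np.degrees(np.arctan2(e[1],e[0])))
print('cap',ray('wrist',[[148,151]],.09,o),'parcel',ray('wrist',[[271,66]],.025,o))
m=p[150:220,260:310]; cv2.imwrite('pics/ox2.png',cv2.resize(m[:,:,::-1],None,fx=8,fy=8,interpolation=0))
```

```text
[[ 0.47070822 -0.36896413  0.03      ]
 [ 0.48115234 -0.39627953  0.03      ]
 [ 0.42762496 -0.41650517  0.03      ]
 [ 0.41665203 -0.38781589  0.03      ]
 [ 0.44912721 -0.39237148  0.03      ]]
delta [ 0.00714846 -0.00315069 -0.20108471]
19.225900821786315
cap [[ 0.44563633 -0.25368884  0.09      ]] parcel [[ 0.56605809 -0.33210297  0.025     ]]
```

View pics/ox2.png

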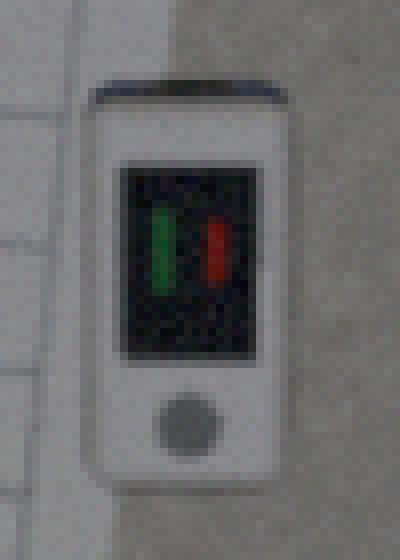

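Emit:
move_arm(
  increments="1 7 -3.5 -50 0 0 0;1 0 0 -50 0 0 0;1 0 0 -50 0 0 0;1 0 0 -40 0 0 0;1 0 0 -20 0 0 0;1 0 0 -11 0 0 0;0.2 0 0 0 0 0 0;0.2 0 0 0 0 0 0",
  newtons=40,
)

```text
t: 2.2
eef_pos: [0.4493, -0.3946, 0.0117]
tool_rot: [0.001, 0.983, 0.182, 0.001]
contact_force: [0.5, -1.1, -0.6]
gripper_width: 0.606
```

Emit:
move_arm(
  increments="0.2 0 0 0 0 0 0;0.2 0 0 0 0 0 0;0.2 0 0 0 0 0 0;0.2 0 0 30 0 0 0;0.2 0 0 50 0 0 0;0.2 0 0 50 0 0 0;0.2 0 0 20 0 0 0;0.2 0 0 0 0 0 0",
)

```text
t: 3.2
eef_pos: [0.4494, -0.3946, 0.1623]
tool_rot: [0.002, 0.983, 0.182, 0.001]
contact_force: [-0.7, -0.9, -0.9]
gripper_width: 0.369
```

Emit:
move_arm(
  increments="0.2 3 50 0 0 0 -0.03;0.2 4 60 0 0 0 -0.03;0.2 4 60 0 0 0 -0.03;0.2 4 60 0 0 0 -0.03;0.2 4 60 0 0 0 -0.03;0.2 4 60 0 0 0 -0.02;0.2 3 60 0 0 0 0;0.2 2 60 0 0 0 0",
)

```text
t: 4.2
eef_pos: [0.4754, 0.0778, 0.159]
tool_rot: [0.0, 0.995, 0.098, -0.001]
contact_force: [1.1, 0.1, -0.9]
gripper_width: 0.365
```

Emit:
move_arm(
  increments="0.2 0 50 0 0 0 0;0.2 0 30 0 0 0 0;0.2 0 9 -10 0 0 0;0.2 0 0 -40 0 0 0;0.2 0 0 -30 0 0 0;0.2 0 0 0 0 0 0;0.2 0 0 0 0 0 0;0.2 0 0 0 0 0 0",
)

```text
t: 5.2
eef_pos: [0.4773, 0.1651, 0.0814]
tool_rot: [-0.0, 0.995, 0.097, 0.001]
contact_force: [0.9, 0.8, -0.6]
gripper_width: 0.364
```

Run:
```python
from h import *
o=bot.get_obs(); p,d=vision.read_camera('wrist'); save('w2',p); print(o['t'],o['eef_pos'],o['tool_rot'])
np.save('w2p',p);import pickle;pickle.dump(o,open('w2o','wb'))
```

```text
5.2 [0.47732321 0.16511871 0.08137506] [-2.02574053e-04  9.95239682e-01  9.74522974e-02  9.91982082e-04]
```

View pics/w2.png

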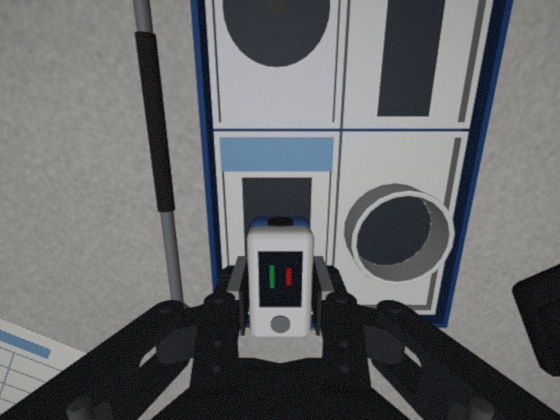

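Run:
```python
from h import *
import pickle;o=pickle.load(open('w2o','rb'))
c,s=np.cos(np.radians(11.2)),np.sin(np.radians(11.2))
a=ray('wrist',[[243,178],[311,178]],.010,o).mean(0); print('ox centre',a[:2]-.04*np.array([c,s]))
print('cup',ray('wrist',[[399,232]],.036,o),'cupdark',ray('wrist',[[395,230]],.010,o))
print('objnow',ray('wrist',[[280,283]],.0814-.01+.03,o))
b=ray('wrist',[[220,138],[333,138]],.020,o); e=b[0]-b[1];print('yaw',np.degrees(np.arctan2(-e[0],e[1])))
```

```text
ox centre [0.47558641 0.16622435]
cup [[0.49887967 0.08523034 0.036     ]] cupdark [[0.49250659 0.07578413 0.01      ]]
objnow [[0.48184709 0.16522338 0.1014    ]]
yaw 11.150491306979978
```

Emit:
move_arm(
  increments="0.2 -2 0 -30 0 0 0;0.2 0 0 -20 0 0 0;0.2 0 0 -7 0 0 0;0.2 0 0 -2 0 0 0;0.2 0 0 0 0 0 0;0.5 0 0 0 0 0 0;0.5 0 0 0 0 0 0;0.5 0 0 0 0 0 0",
)

```text
t: 6.25
eef_pos: [0.4746, 0.1652, 0.0215]
tool_rot: [-0.0, 0.995, 0.098, 0.0]
contact_force: [0.8, 0.2, 0.6]
gripper_width: 0.498
```

Emit:
move_arm(
  increments="0.5 0 0 20 0 0 0;0.5 0 0 50 0 0 0;0.5 0 0 50 0 0 0;0.8 0 -30 20 0 0 0;0.8 0 -60 0 0 0 0;0.8 0 -60 0 0 0 0;0.8 0 -60 0 0 0 0;0.8 0 -50 0 0 0 0",
)

```text
t: 7.25
eef_pos: [0.474, -0.0973, 0.1615]
tool_rot: [0.0, 0.995, 0.097, 0.0]
contact_force: [1.1, 0.5, -0.6]
gripper_width: 0.799
```

Run:
```python
from h import *
o=bot.get_obs(); p,d=vision.read_camera('wrist'); save('w3',p); print(o['t'],o['eef_pos'],o['tool_rot'])
np.save('w3p',p);import pickle;pickle.dump(o,open('w3o','wb'))
p,d=vision.read_camera('top'); np.save('top1p',p);cv2.imwrite('pics/ca1.png',cv2.resize(np.clip(p[155:280,115:225,::-1]*1.5,0,255).astype(np.uint8),None,fx=4,fy=4,interpolation=2))
```

```text
7.25 [ 0.47401716 -0.09733962  0.16152439] [2.30687353e-04 9.95276566e-01 9.70797410e-02 1.66984893e-04]
```

View pics/w3.png

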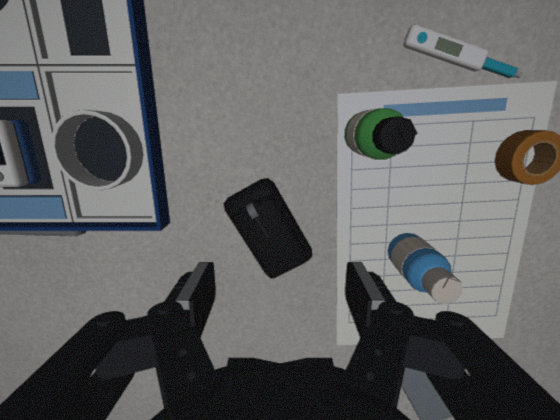

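View pics/ca1.png

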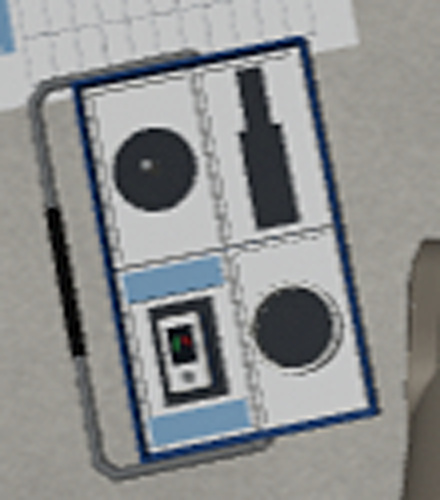

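The oximeter lies centred on its outline (w3 left edge, top crop). Gel cap is at (443,289) in the wrist view; next I get the gel and cup positions.

Run:
```python
from h import *
import pickle;o=pickle.load(open('w3o','rb'));p=np.load('w3p.npy')
print('cap',ray('wrist',[[444,289]],.088,o),'cup rim',ray('wrist',[[94,148]],.036,o),'cup floor',ray('wrist',[[101,150]],.01,o))
print('therm',ray('wrist',[[407,36],[520,74]],.008,o))
cv2.imwrite('pics/cup.png',cv2.resize(p[90:210,30:170,::-1],None,fx=5,fy=5,interpolation=2))
```

```text
cap [[ 0.4455829  -0.24475532  0.088     ]] cup rim [[0.49692076 0.07669589 0.036     ]] cup floor [[0.49123687 0.08547123 0.01      ]]
therm [[ 0.64479413 -0.18026562  0.008     ]
 [ 0.63542504 -0.29272604  0.008     ]]
```

View pics/cup.png

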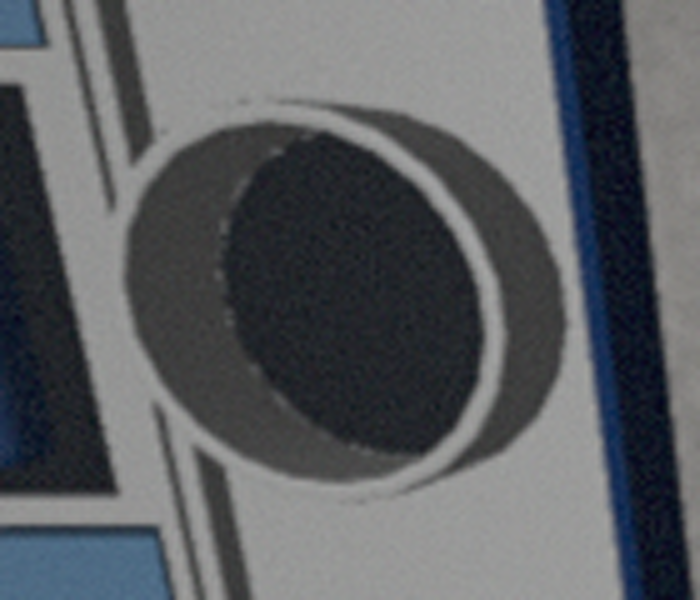

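Emit:
move_arm(
  increments="1 -5 -30 0 0 0 0;1 -6 -40 0 0 0 0;1 -6 -40 0 0 0 0;1 -6 -30 0 0 0 0;1 -5.5 -12 -20 0 0 0;1 0 0 -50 0 0 0;1 0 0 -40 0 0 0;1 0 0 -15 0 0 0",
)

```text
t: 8.35
eef_pos: [0.4448, -0.2456, 0.0344]
tool_rot: [-0.001, 0.995, 0.098, -0.001]
contact_force: [-0.4, 0.3, 0.2]
gripper_width: 1.002
```

Emit:
move_arm(
  increments="1 0 0 -6 0 0 0;0.3 0 0 0 0 0 0;0.3 0 0 0 0 0 0;0.3 0 0 0 0 0 0;0.3 0 0 0 0 0 0;0.3 0 0 0 0 0 0;0.3 0 0 10 0 0 0;0.3 0 0 20 0 0 0",
)

```text
t: 9.35
eef_pos: [0.4454, -0.2467, 0.0608]
tool_rot: [-0.0, 0.995, 0.098, -0.0]
contact_force: [0.2, -0.6, -0.8]
gripper_width: 0.476
```

Emit:
move_arm(
  increments="0.3 0 0 40 0 0 0;0.3 5 30 20 0 0 0;0.3 10 50 0 0 0 0;0.3 10 60 0 0 0 0;0.3 10 60 0 0 0 0;0.3 10 60 0 0 0 0;0.3 5 45 0 0 0 0;0.3 0 20 0 0 0 0",
)

```text
t: 10.35
eef_pos: [0.4962, 0.0817, 0.1213]
tool_rot: [-0.001, 0.995, 0.1, 0.001]
contact_force: [-0.1, -0.6, -1.7]
gripper_width: 0.474
```

Emit:
move_arm(
  increments="0.3 0 0 0 0 0 0;0.3 0 0 0 0 0 0;0.3 0 0 -30 0 0 0;0.3 0 0 0 0 0 0;0.3 0 0 0 0 0 0;0.3 0 0 0 0 0 0;0.3 0 0 0 0 0 0;0.3 0 0 0 0 0 0",
)

```text
t: 11.35
eef_pos: [0.4962, 0.0782, 0.0907]
tool_rot: [-0.0, 0.995, 0.098, 0.0]
contact_force: [1.4, -0.2, -0.7]
gripper_width: 0.478
```

Run:
```python
from h import *
o=bot.get_obs(); p,d=vision.read_camera('wrist'); save('w4',p); print(o['t'],o['eef_pos'],o['tool_rot'],o['gripper_width'])
np.save('w4p',p);import pickle;pickle.dump(o,open('w4o','wb'))
```

```text
11.35 [0.49615743 0.07818866 0.09066366] [-3.47487928e-06  9.95209983e-01  9.77598806e-02  3.08694120e-04] 0.4776889362062527
```

View pics/w4.png

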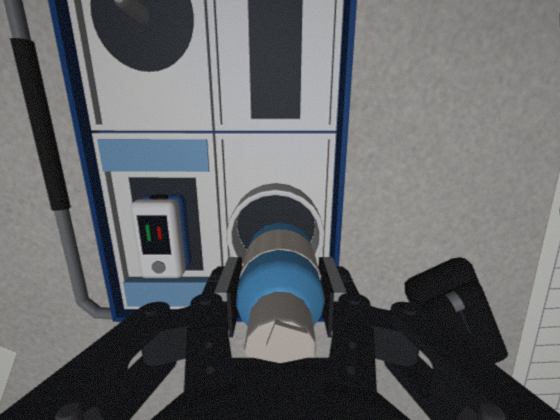

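Emit:
move_arm(
  increments="0.3 -1 0 -20 0 0 0;0.3 0 0 -20 0 0 0;0.3 0 0 -7 0 0 0;0.3 0 0 -2.5 0 0 0;0.3 0 0 0 0 0 0;0.6 0 0 0 0 0 0;0.65 0 0 0 0 0 0;0.65 0 0 0 0 0 0",
)

```text
t: 12.4
eef_pos: [0.4952, 0.0782, 0.041]
tool_rot: [-0.0, 0.995, 0.098, 0.0]
contact_force: [-0.4, 0.1, -0.0]
gripper_width: 0.65
```

Emit:
move_arm(
  increments="0.65 0 0 20 0 0 0;0.65 0 0 50 0 0 0;0.65 0 0 50 0 0 0;0.8 20 0 10 0 0 0.1;0.8 40 -40 0 0 0 0.1;0.8 40 -40 0 0 0 0.1;0.8 40 -40 0 0 0 0.1;0.8 20 -30 0 0 0 0.1",
)

```text
t: 13.4
eef_pos: [0.6566, -0.0744, 0.1705]
tool_rot: [0.0, 0.94, 0.342, 0.0]
contact_force: [-0.4, -0.6, 0.2]
gripper_width: 0.797
```

Run:
```python
from h import *
o=bot.get_obs(); p,d=vision.read_camera('wrist'); save('w5',p); print(o['t'],o['eef_pos'],o['tool_rot'],o['gripper_width'])
np.save('w5p',p);import pickle;pickle.dump(o,open('w5o','wb'))
p,d=vision.read_camera('side'); np.save('side1p',p);save('side1',p[120:260,160:340],4)
```

```text
13.4 [ 0.65655984 -0.07436289  0.1704884 ] [2.97985743e-04 9.39847522e-01 3.41594075e-01 1.84298487e-04] 0.7972160558018316
```

View pics/w5.png

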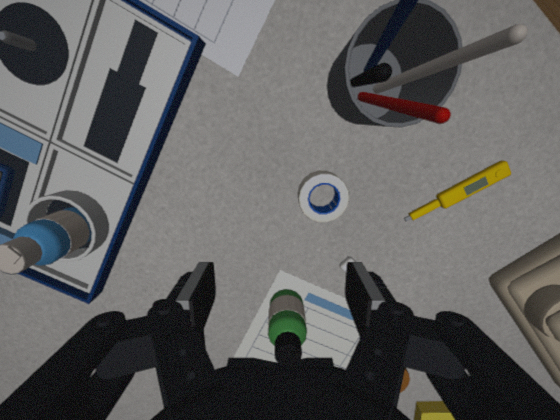

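View pics/side1.png

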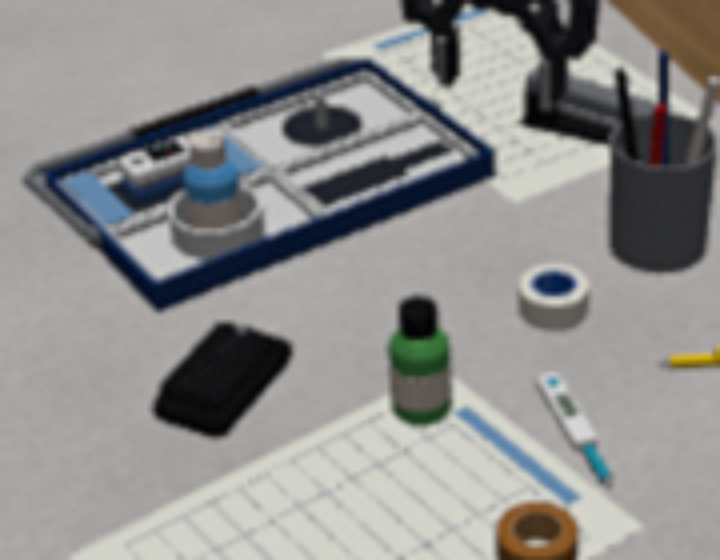

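Run:
```python
from h import *
import pickle;o=pickle.load(open('w5o','rb'))
print('tape',ray('wrist',[[324,196.5]],.025,o)[0]-o['eef_pos'],ray('wrist',[[324,196.5]],.025,o))
print('spindle tip',ray('wrist',[[2,36]],.04,o), 'penc rim',ray('wrist',[[403,62]],.1,o), bot.get_obs()['q'])
print('thmid',ray('wrist',[[118,90]],.01,o))
```

```text
tape [ 0.03376175 -0.03097826 -0.1454884 ] [[ 0.69032158 -0.10534115  0.025     ]]
spindle tip [[0.62167624 0.19385741 0.04      ]] penc rim [[ 0.79706366 -0.0630913   0.1       ]] [ 0.20378955  0.52496572 -0.2544943   1.63479204  0.15326861  1.00090889
 -0.98063716]
thmid [[0.63959242 0.11340007 0.01      ]]
```

Emit:
move_arm(
  increments="0.75 5 -5 0 0 0 0.17;0.75 5 -5 0 0 0 0.17;0.75 5 -5 0 0 0 0.17;0.75 5 -5 0 0 0 0.17;0.75 5 -5 0 0 0 0.17;0.75 5 -5 0 0 0 0.17;0.75 3.5 -2 0 0 0 0.04;0.75 0 0 0 0 0 0",
)

```text
t: 14.5
eef_pos: [0.6882, -0.1034, 0.1705]
tool_rot: [-0.0, 0.639, 0.769, 0.0]
contact_force: [0.5, -0.6, 0.5]
gripper_width: 0.75
```

Run:
```python
from h import *
o=bot.get_obs(); p,d=vision.read_camera('wrist'); save('w6',p); print(o['t'],o['eef_pos'],o['tool_rot'],o['q'])
np.save('w6p',p);import pickle;pickle.dump(o,open('w6o','wb'))
```

```text
14.5 [ 0.68818578 -0.10344513  0.17051979] [-3.46300499e-04  6.39087237e-01  7.69134178e-01  5.97033153e-06] [ 0.38184329  0.61304578 -0.4823288   1.52851292  0.3074597   1.07662023
  0.0117884 ]
```

View pics/w6.png

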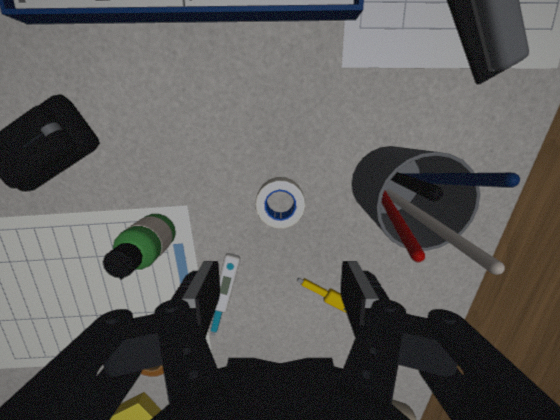

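Run:
```python
from h import *
import pickle;o=pickle.load(open('w6o','rb'))
print('tape',ray('wrist',[[281,204]],.025,o)[0]-o['eef_pos'])
w=ray('wrist',[[233,257],[215,331]],.01,o);print('therm',w)
```

```text
tape [ 0.00124843 -0.0018447  -0.14551979]
therm [[ 0.64784538 -0.18081115  0.01      ]
 [ 0.63947868 -0.2851233   0.01      ]]
```

Emit:
move_arm(
  increments="0.75 1 -2 -50 0 0 0;0.75 0 0 -50 0 0 0;0.75 0 0 -40 0 0 0;0.75 0 0 -15 0 0 0;0.75 0 0 -5 0 0 0;0.4 0 0 0 0 0 0;0.4 0 0 0 0 0 0;0.4 0 0 0 0 0 0",
)

```text
t: 15.55
eef_pos: [0.6905, -0.106, 0.0124]
tool_rot: [0.001, 0.639, 0.769, 0.001]
contact_force: [-0.4, -0.1, 4.3]
gripper_width: 0.585
```

Emit:
move_arm(
  increments="0.4 0 0 0 0 0 0;0.4 0 0 0 0 0 0;0.4 0 0 20 0 0 0;0.4 0 0 40 0 0 0;0.4 0 0 40 0 0 0;0.4 0 0 0 0 0 0;0.4 0 0 0 0 0 0;0.4 0 0 0 0 0 0",
)

```text
t: 16.55
eef_pos: [0.6884, -0.1059, 0.1096]
tool_rot: [-0.001, 0.639, 0.769, -0.001]
contact_force: [0.7, 0.3, -0.7]
gripper_width: 0.581
```

Emit:
move_arm(
  increments="0.4 -7 30 0 0 0 0;0.4 -10 45 0 0 0 0;0.4 -10 45 0 0 0 0;0.4 -10 45 0 0 0 0;0.4 -10 45 0 0 0 0;0.4 -10 45 0 0 0 0;0.4 -7 30 0 0 0 0;0.4 -2.5 14 0 0 0 0",
)

```text
t: 17.55
eef_pos: [0.6216, 0.1954, 0.1099]
tool_rot: [-0.001, 0.638, 0.77, -0.0]
contact_force: [0.4, -0.2, -0.6]
gripper_width: 0.586
```

Emit:
move_arm(
  increments="0.4 0 0 0 0 0 0;0.4 0 0 0 0 0 0;0.4 0 0 -30 0 0 0;0.4 0 0 0 0 0 0;0.4 0 0 0 0 0 0;0.4 0 0 0 0 0 0;0.4 0 0 0 0 0 0;0.4 0 0 0 0 0 0",
)

```text
t: 18.55
eef_pos: [0.6232, 0.1932, 0.0813]
tool_rot: [0.0, 0.639, 0.769, 0.0]
contact_force: [0.2, -1.1, -0.4]
gripper_width: 0.584
```

Run:
```python
from h import *
o=bot.get_obs(); p,d=vision.read_camera('wrist'); save('w7',p); print(o['t'],o['eef_pos'],o['tool_rot'],o['gripper_width'])
np.save('w7p',p);import pickle;pickle.dump(o,open('w7o','wb'))
p,d=vision.read_camera('side'); save('side2',p[100:240,130:310],4)
```

```text
18.55 [0.62316831 0.19323622 0.08126463] [2.01411068e-04 6.38765749e-01 7.69401195e-01 2.79939567e-04] 0.583509458276219
```

View pics/w7.png

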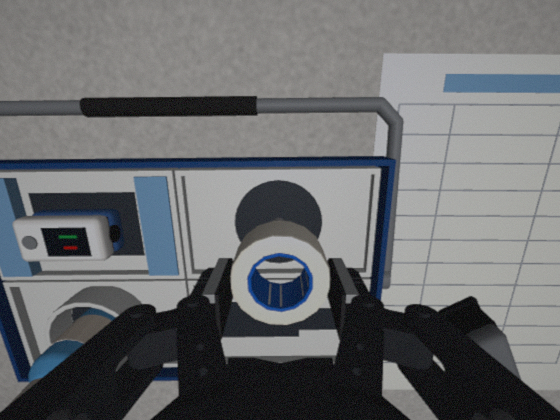

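View pics/side2.png

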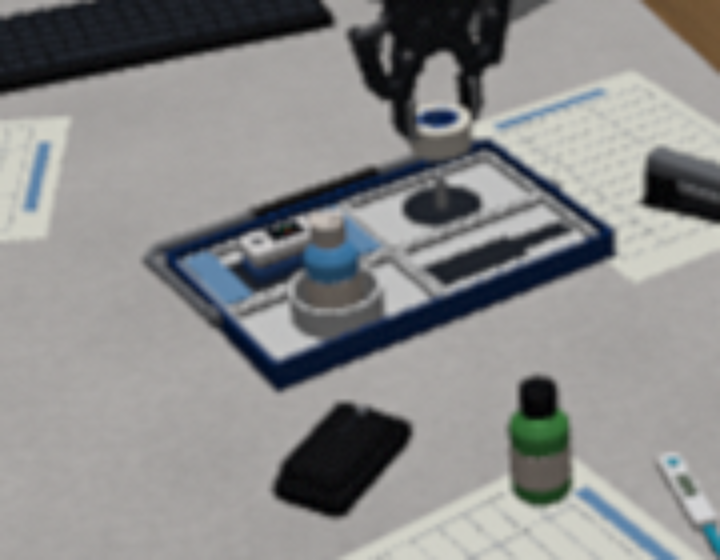

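Run:
```python
from h import *
import pickle;o=pickle.load(open('w7o','rb'))
print('tape',ray('wrist',[[280.5,283]],.096,o)[0],'disc',ray('wrist',[[279,221]],.010,o)[0])
# disc edges: left/right
print(ray('wrist',[[235,221],[322,221],[279,180]],.010,o))
```

```text
tape [0.62320215 0.19400456 0.096     ] disc [0.62159747 0.19733925 0.01      ]
[[0.58816404 0.19110622 0.01      ]
 [0.65427336 0.20343105 0.01      ]
 [0.61576131 0.22878768 0.01      ]]
```

Emit:
move_arm(
  increments="0.4 -1 1.5 -10 0 0 0;0.4 0 0 -20 0 0 0;0.4 0 0 -10 0 0 0;0.4 0 0 -8 0 0 0;0.4 0 0 -5 0 0 0;0.4 0 0 0 0 0 0;0.4 0 0 0 0 0 0;0.4 0 0 0 0 0 0",
)

```text
t: 19.65
eef_pos: [0.6223, 0.1948, 0.0283]
tool_rot: [0.0, 0.639, 0.769, 0.0]
contact_force: [0.1, -0.2, 0.2]
gripper_width: 0.585
```

Emit:
move_arm(
  increments="0.4 0 0 -4 0 0 0;0.4 0 0 -2.5 0 0 0;0.4 0 0 0 0 0 0;0.75 0 0 0 0 0 0;0.75 0 0 0 0 0 0;0.75 0 0 0 0 0 0;0.75 0 0 20 0 0 0;0.75 0 0 50 0 0 0",
)

```text
t: 20.65
eef_pos: [0.6204, 0.194, 0.0908]
tool_rot: [-0.001, 0.639, 0.769, -0.002]
contact_force: [1.2, -0.6, -0.0]
gripper_width: 0.755
```

Emit:
move_arm(
  increments="0.6 0 -10 50 0 0 -0.03;0.6 2 -55 20 0 0 -0.05;0.6 3 -60 0 0 0 -0.05;0.6 3 -60 0 0 0 -0.05;0.6 3 -60 0 0 0 -0.05;0.6 3 -60 0 0 0 -0.05;0.6 3 -60 0 0 0 0;0.6 1 -40 0 0 0 0",
)

```text
t: 21.65
eef_pos: [0.6397, -0.2143, 0.1629]
tool_rot: [0.001, 0.741, 0.672, -0.0]
contact_force: [0.3, 1.0, -0.8]
gripper_width: 0.601
```

Run:
```python
from h import *
o=bot.get_obs(); p,d=vision.read_camera('wrist'); save('w8',p); print(o['t'],o['eef_pos'],o['tool_rot'],o['q'])
np.save('w8p',p);import pickle;pickle.dump(o,open('w8o','wb'))
p,d=vision.read_camera('side'); save('side3',p[100:240,130:310],4)
```

```text
21.65 [ 0.63974773 -0.2143352   0.16285798] [ 9.75351249e-04  7.40929970e-01  6.71581587e-01 -5.90818624e-06] [ 0.50297298  0.57069341 -0.39238314  1.59817039  0.24626783  1.02024028
 -0.06069761]
```

View pics/w8.png

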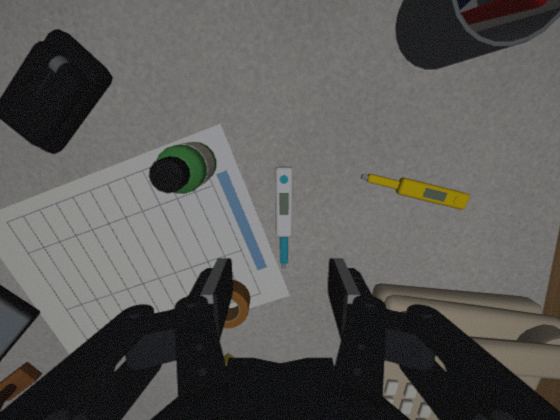

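View pics/side3.png

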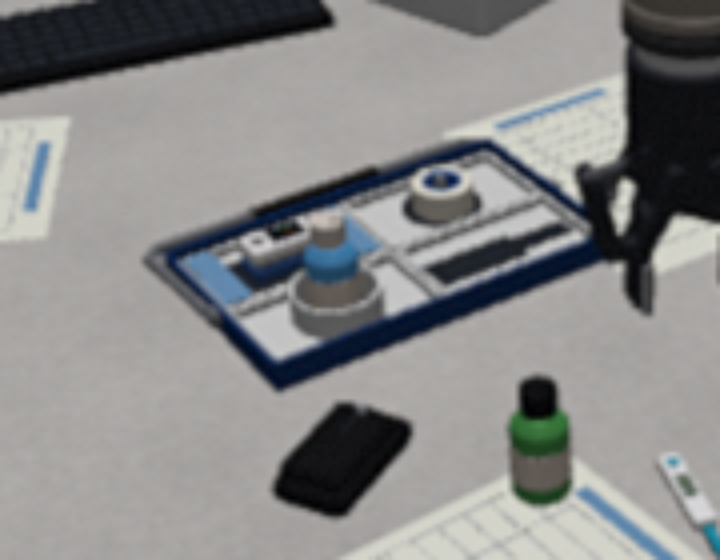

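Run:
```python
from h import *
import pickle;o=pickle.load(open('w8o','rb'))
w=ray('wrist',[[284.5,168],[284,237],[284,263],[284.3,205]],.010,o);print(w)
a=w[0,:2];b=w[2,:2];u=(b-a)/np.linalg.norm(b-a);print(np.linalg.norm(b-a),np.degrees(np.arctan2(u[1],u[0])))
g=a+.040*u;print('grasp',g,'delta',g-o['eef_pos'][:2])
```

```text
[[ 0.64791614 -0.18160847  0.01      ]
 [ 0.64034913 -0.25610158  0.01      ]
 [ 0.63739937 -0.28722946  0.01      ]
 [ 0.64406843 -0.2201955   0.01      ]]
0.10614328116716329 -95.68624339543523
grasp [ 0.6439529  -0.22141164] delta [ 0.00420517 -0.00707644]
```

Emit:
move_arm(
  increments="0.5 4 -7 -50 0 0 0;0.5 0 0 -50 0 0 0;0.5 0 0 -30 0 0 0;0.5 0 0 -15 0 0 0;0.5 0 0 -9 0 0 0;0.5 0 0 -4 0 0 0;0.5 0 0 0 0 0 0;0.5 0 0 0 0 0 0",
)

```text
t: 22.75
eef_pos: [0.6445, -0.2176, 0.0042]
tool_rot: [0.001, 0.74, 0.673, 0.0]
contact_force: [-0.2, 0.1, -0.3]
gripper_width: 0.501
```

Emit:
move_arm(
  increments="0.05 0 0 0 0 0 0;0.05 0 0 0 0 0 0;0.05 0 0 0 0 0 0;0.05 0 0 0 0 0 0;0.05 0 0 0 0 0 0;0.05 0 0 0 0 0 0;0.05 0 0 20 0 0 0;0.05 0 0 40 0 0 0",
  newtons=40,
)

```text
t: 23.75
eef_pos: [0.6424, -0.217, 0.0628]
tool_rot: [-0.002, 0.74, 0.673, -0.001]
contact_force: [0.3, 0.1, -0.8]
gripper_width: 0.196
```

Emit:
move_arm(
  increments="0.05 0 10 40 0 0 0;0.05 2 40 10 0 0 0;0.05 3 60 0 0 0 0;0.05 3 60 0 0 0 0;0.05 3 60 0 0 0 0;0.05 3 50 0 0 0 -0.17;0.05 3 30 0 0 0 -0.17;0.05 1.5 14 0 0 0 -0.17",
)

```text
t: 24.75
eef_pos: [0.6621, 0.1101, 0.1143]
tool_rot: [-0.001, 0.886, 0.463, 0.001]
contact_force: [0.4, -0.5, -0.7]
gripper_width: 0.2
```

Emit:
move_arm(
  increments="0.05 0 0 0 0 0 -0.17;0.05 0 0 0 0 0 -0.17;0.05 0 4 0 0 0 -0.17;0.05 0 0 -20 0 0 -0.17;0.05 0 0 -20 0 0 -0.09;0.05 0 0 0 0 0 0;0.05 0 0 0 0 0 0;0.05 0 0 0 0 0 0",
)

```text
t: 25.75
eef_pos: [0.6632, 0.1108, 0.0746]
tool_rot: [-0.0, 0.995, 0.098, 0.001]
contact_force: [0.1, -0.1, -0.9]
gripper_width: 0.194
```

Run:
```python
from h import *
o=bot.get_obs(); p,d=vision.read_camera('wrist'); save('w9',p); print(o['t'],o['eef_pos'],o['tool_rot'],o['gripper_width'])
np.save('w9p',p);import pickle;pickle.dump(o,open('w9o','wb'))
p,d=vision.read_camera('side'); save('side4',p[100:240,130:310],4)
```

```text
25.75 [0.66319532 0.11076511 0.07459997] [-2.22524323e-04  9.95171463e-01  9.81472741e-02  9.06612205e-04] 0.19426394548631287
```

View pics/w9.png

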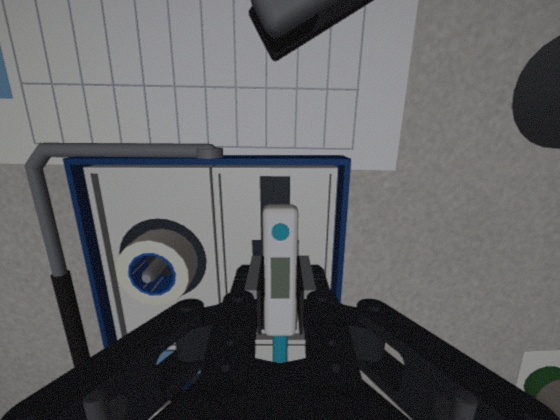

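View pics/side4.png

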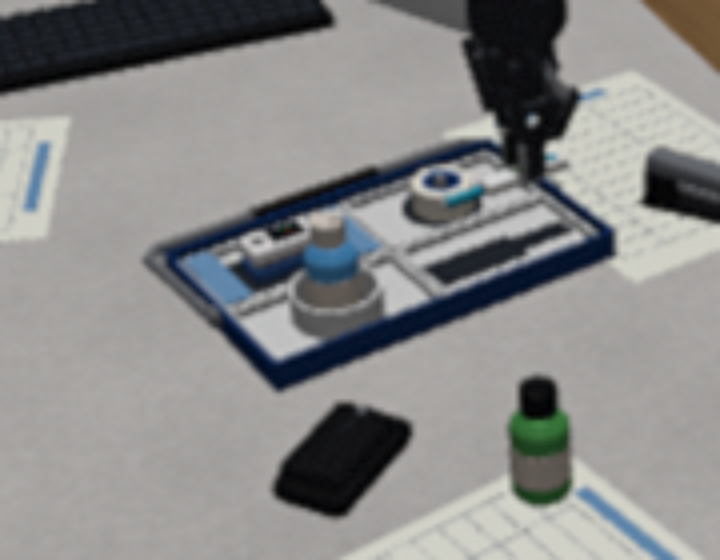

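Run:
```python
from h import *
import pickle;o=pickle.load(open('w9o','rb'))
ex=np.array([.981,.194]);ey=np.array([-.194,.981])
out=ray('wrist',[[275,177]],.010,o)[0,:2]-.0655*ex
ends=ray('wrist',[[280.5,206],[280,334]],.081,o)[:,:2]; print('end/bodylen',ends,np.linalg.norm(ends[0]-ends[1]))
org=ends[0]-.058*ex
print('outline c',out,'origin est',org); 
for t in (out,[.640,.107]): print((t-org)@ex,(t-org)@ey)
```

```text
end/bodylen [[0.70115676 0.11727318]
 [0.62829416 0.10304394]] 0.07423899506079934
outline c [0.63802485 0.10868873] origin est [0.64425876 0.10602118]
-0.005597954350278229 0.0038262409093187885
-0.003987947649657128 0.0017864216955104553
```

Emit:
move_arm(
  increments="0.05 -5 1.5 -10 0 0 0;0.05 0 0 -20 0 0 0;0.05 0 0 -18 0 0 0;0.05 0 0 -9 0 0 0;0.05 0 0 -4 0 0 0;0.05 0 0 0 0 0 0;0.4 0 0 0 0 0 0;0.4 0 0 0 0 0 0",
)

```text
t: 26.85
eef_pos: [0.6576, 0.1122, 0.012]
tool_rot: [0.0, 0.995, 0.098, 0.0]
contact_force: [-0.6, -0.4, -0.2]
gripper_width: 0.4
```

Emit:
move_arm(
  increments="0.4 0 0 0 0 0 0;0.4 0 0 30 0 0 0;0.4 0 0 50 0 0 0;0.4 -30 -20 50 0 0 0;0.4 -40 -20 20 0 0 0;0.4 -40 -20 0 0 0 0;0.4 -30 -20 0 0 0 0;0.4 0 0 0 0 0 0",
)

```text
t: 27.85
eef_pos: [0.5154, 0.0301, 0.1622]
tool_rot: [0.001, 0.995, 0.096, -0.001]
contact_force: [1.3, -0.2, -0.3]
gripper_width: 0.403
```

Run:
```python
from h import *
o=bot.get_obs(); p,d=vision.read_camera('wrist'); save('w10',p); print(o['t'],o['eef_pos'],o['tool_rot'],o['gripper_width'])
np.save('w10p',p);import pickle;pickle.dump(o,open('w10o','wb'))
p,d=vision.read_camera('side'); save('side5',p[100:240,130:310],4)
```

```text
27.85 [0.51535954 0.03013012 0.16221626] [ 5.06206823e-04  9.95334014e-01  9.64850277e-02 -7.63914645e-04] 0.4031540513417961
```

View pics/w10.png

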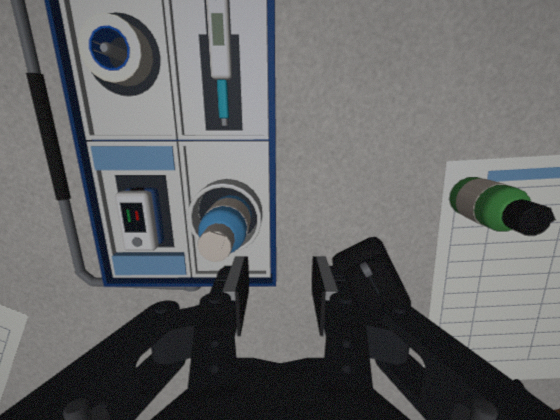

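View pics/side5.png

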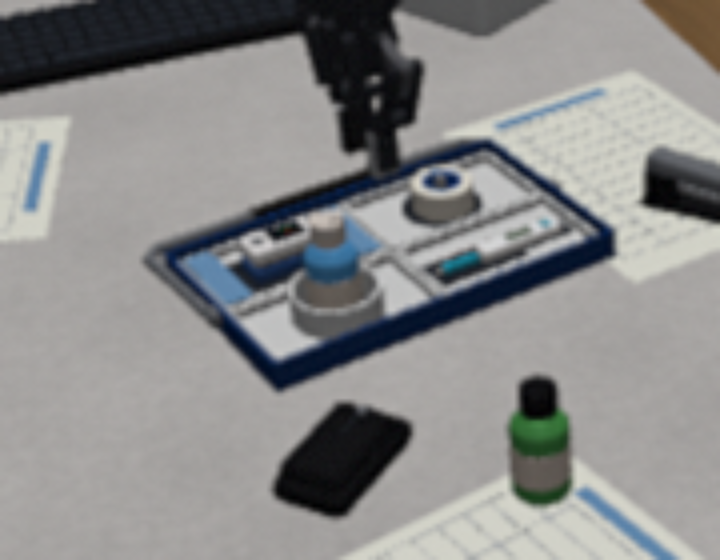

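Emit:
move_arm(
  increments="0.4 0 -40 0 0 0 0;0.4 0 -60 0 0 0 0;0.4 0 -60 0 0 0 0;0.4 0 0 0 0 0 0;0.4 0 0 0 0 0 0;0.4 0 0 0 0 0 0;0.4 0 0 0 0 0 0;0.4 0 0 0 0 0 0",
)

```text
t: 28.95
eef_pos: [0.5176, -0.127, 0.1623]
tool_rot: [-0.0, 0.995, 0.098, 0.0]
contact_force: [-0.6, -0.7, -1.2]
gripper_width: 0.395
```

Run:
```python
from h import *
o=bot.get_obs();p,d=vision.read_camera('top'); np.save('topF',p)
cv2.imwrite('pics/f.png',cv2.resize(np.clip(p[150:280,115:345,::-1]*1.5,0,255).astype(np.uint8),None,fx=3.4,fy=3.4,interpolation=2))
import pickle;ow=pickle.load(open('w10o','rb'))
ex=np.array([.981,.194]);ey=np.array([-.194,.981])
def rep(n,w,c): e=w-np.array(c); print(n,w.round(4),'off mm',(1e3*e@ex).round(1),(1e3*e@ey).round(1))
R=lambda u,v,z:ray('wrist',[[u,v]],z,ow)[0,:2]
rep('gel cap',R(215,246,.098),(.4945,.078))
rep('tape',R(111,49,.035),(.6225,.194))
rep('therm',R(223.5,125,.014)+.058*ex,(.640,.107))
rep('ox',R(133,220,.040),(.4768,.165))
a=R(219,70,.02);b=R(223,122,.014);print('th yaw',np.degrees(np.arctan2(*(a-b)[::-1])))
```

```text
gel cap [0.4931 0.0758] off mm -1.8 -1.9
tape [0.6216 0.1915] off mm -1.4 -2.3
therm [0.6362 0.1078] off mm -3.6 1.5
ox [0.4775 0.1651] off mm 0.7 0.0
th yaw 10.840447555672384
```

View pics/f.png

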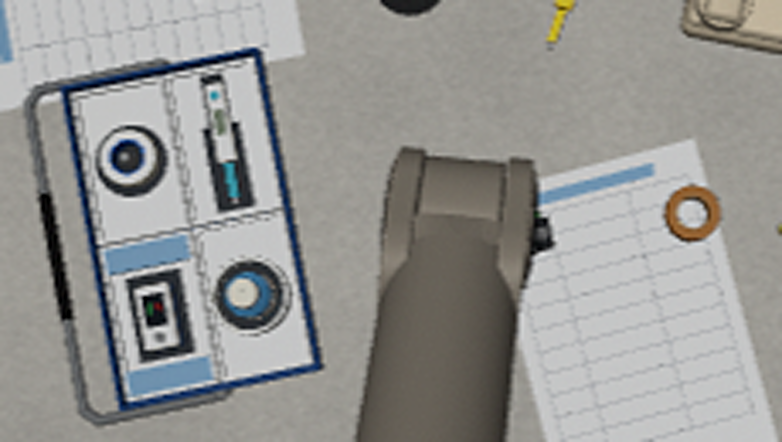

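All four items are within about 4 mm of their centres and lie flat or upright. The parcel tape is where it was.

```bash
python3 -c "
from h import *
print(bot.hand_in())"
```

```text
the job is handed in; nothing more can be done
None
```

The hand gel, surgical tape, oximeter and thermometer are all in their own inserts in the blue caddy, and I handed the job in at about 29 s.

- **Placement:** In the last wrist picture, each item measured within about 4 mm of the middle of its insert. The largest error was the thermometer, about 3.6 mm lengthwise, with its yaw within 1° of the insert. The gel stood upright in its cup and the tape sat down over the spindle.
- **Look-alikes:** The screen cleaner stood upright in the last wrist and side pictures, and the parcel tape was at its starting place in the last top picture. The arm hid the cleaner in that top view, so I judged it from the earlier pictures. It was clear of the hand.
- **Checks:** No contact force above about 4 N showed at the end of any move. No check failed. Single-view position estimates disagreed with each other by up to 10 mm for the cup and the gel bottle, and by a few mm for the rest. I used values close to the average, and the final offsets are measured against those.

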